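# Make the lamp tester safe

### The arm

A 6-joint arm with a two-finger parallel gripper is mounted at the origin on the work surface. World frame = base frame: x ahead of the robot, y to its left, z up, the work surface at z = 0. Lengths are in m, angles in rad, forces in N, time in s.
With the tool pointing down it reaches from about 0.375 to 0.9 m from the base axis. Payload 3.1 kg.
Tool frame: the origin (TCP) lies on the mounting face of the last link; the fingertips stand 182 mm ahead of it and the grasp point (between the pads) lies 164 mm ahead of it; z points along the fingers, y is the line along which they close (so a half turn about z gives the same grasp; the last joint's range is limited). The gripper opens to 87 mm and grips with 3 to 60 N. Pads are 19 mm wide; open, the fingers measure 117 mm over their backs; the gripper's body (75 mm by 190 mm) begins 51 mm behind the grasp point.
Start: joints at [-1.312, 0.527, 1.433, -0, 1.181, -0.178], TCP at [0.264, -0.566, 0.405] pointing down, gripper open.
Joint ranges: [-3.08, 3.08], [-0.75, 2.2], [0.22, 2.44], [-1.43, 4.57], [0, 2.65], [-2.85, 2.85]. Speed limits (rad/s): [2.79, 2.79, 3.14, 3.14, 3.14, 3.14].

### API

Orientations are given as a unit quaternion [w, x, y, z].
In Python, from bench import manip, imaging, regions_of, place_of gives the robot as it stands. The module is installed in compiled form; this text tells all that it offers.
- The arm moves only by the tool carry_out, never from a script. Its argument "commands" is one flat list of numbers, 7 for each row, row after row: the shift along the tool's x, y, z scaled (see below), then the turn, a rotation vector about the tool's x, y, z scaled (see below), then the closure, from -1 (fully open) to 1 (shut), so that 0 is half open. A call has exactly 5 rows; each row is the pose to reach, as a shift and turn from the pose commanded when the call began, along the tool's axes at that moment; what a row does not reach only later rows make up. The controller multiplies each number of a shift by 1000 mm and each number of a turn by 2 rad. A row lasts 1/12 s, in which the tool goes at most 41.7 mm and 7.16 degrees, less where a joint would pass 70% of its speed; a pose out of reach is approached as far as the arm can. A call with a number of a shift or a turn outside -1 to 1 is refused whole. A call with a gripper value outside its range is refused whole. The fingers move at their own pace and stop on an object; "grip_force" is the grip in N (left out, the last holds). Time passes only in rows, so rows that repeat a pose let the fingers close, or fill a call up. It gives the time, the measured TCP pose, the force, the opening and the grip force at its end, in the units of the state.
- manip.get_state(): the state, without advancing time (a new reading comes with each control period).
- imaging.camera(name): name is "scene" or "top" or "wrist"; returns the picture (480x640x3 uint8, red, green, blue); there is no depth.
- imaging.camera_model(name): a dict with "K" (3x3 intrinsics, pixels), "extrinsics" (4x4, takes a point from camera to world coordinates); the wrist camera has in their place "mount" (4x4, takes a point from camera to tool coordinates, whose origin is the TCP and whose axes are the flange's). Camera axes: x right, y down, z forward; pixel columns grow to the right and rows downward; lengths in m; the calibration is good to about 2 mm. The wrist camera is an equidistant fisheye: a pixel r from the principal point sees the ray r / f radians off the axis. A picture is of the moment at which its call begins: read the wrist's pose just before it. camera_model takes no time and is no camera call.
- manip.finish_job(): hands the job in; it is judged then, once.
Trained networks look in the newest picture that a camera, given by its name, has taken for a name from the list of things; names that differ only in an ending like _2 or _b are one class to them, and where a whole thing is asked for, a point or a joint stands for the part that bears it (a point fixed in the world has none). Each returns a list of dicts, best first, with "conf" (0 to 1); they miss things now and then, are a little off and sometimes report something else, mostly with a low value. They report only what shows in the picture. A call takes as long as a camera call.
- regions_of(camera, name): "region" (480x640 bool, what is visible of it) and "extent" ([left, top, right, bottom] in pixels, round what is visible of it).
- place_of(camera, name): "uv" ([column, row] in pixels: a listed point, or the origin of a listed thing).
The state is a dict: "t": time; "joints": joint angles; "joint_vel": joint speeds; "joint_torque": joint torques, N m; "tool_pos": TCP position; "tcp_rot": TCP orientation; "contact_force": force on the tool from outside, world axes, zero at the start; "ft_torque": the same for the moment, N m; "width": opening from 0.0 (shut) to 1.0 (fully open); "grasp_force": force on a finger pad.
Only numpy, scipy, OpenCV 4.12 (cv2) and the standard library are available. Lean on these libraries where they do the work, as an engineer would, in place of code of your own. Each camera call takes 0.05 s, during which the arm holds its last target. There are 200 camera calls.

### The job

Make the lamp test bench safe: first press down the raised end of the black rocker switch on the steel box until it is fully flipped over to off, then push the toppled grey probe holder over so that it stands upright on its base again, near where it lies. Do it all by pushing with the fingertips: never lift or carry the holder off the bench, and leave everything else on the bench where it is.

Things in the scene. Friction and masses are not known exactly. Their poses are not given: they have to be found in the camera images.
- test_box: fixed steel test box, 150 (x) x 210 (y) x 65 mm tall; origin at the centre of its underside, x points to its rear. On its top stand the rocker switch and an empty white ceramic lamp socket (54 mm across, 32 mm tall), side by side, either one on the left.
- switch_pivot (a point): middle of the hinge line of the chunky black rocker switch, 16 mm above the box top (81 mm above the bench), fixed to the box. Its y axis is the hinge line; x points to the rear end of the rocker. The rocker is a black paddle 68 mm long (x) and 34 mm wide (y), a shallow V seen from the side; housing cheeks 12 mm tall beside it. At the hinge its top is about 6 mm above this point.
- rocker_press (a point): point on the top face of the rocker's rear half (the end with the small white bar), 24 mm from the hinge line; moves with the rocker. It stands about 96 mm above the bench when the switch is on, and about 83 mm when fully off.
- rocker (a joint): angle of the rocker in rad: negative is on (front end down, rear end raised; lowest -0.28), +0.28 is the stop with the rear end fully down (off). No spring: it stays wherever it is left, held by friction; turning it takes about 3 N at the press point.
- probe_holder: loose grey L-shaped meter probe holder, 0.3 to 0.54 kg, toppled onto its flat back. Origin: middle of its heel, the straight edge where base underside (x = 0) meets back (z = 0); the heel stays on the bench as it is tipped up. x: the holder's own up, from base to column top, level now and vertical when standing. z: from back to front, vertical now.
- holder_plate (a point): middle of the free front edge of the holder's heavy base plate, on its inner face (x 14, z 76 mm from the heel); now the highest point. The plate is 14 mm thick (x), 72 mm wide (y), 76 mm deep (z), now on edge. Pushed towards -x near here it tips over the heel; past about 32 degrees it goes on by itself, the column following in behind the finger.
- holder_column (a point): middle of the top end of the holder's light column (x 92, z 17 mm from the heel). The column, 50 mm wide (y) and 34 mm thick (z from 0 to 34), reaches from the base plate (x 14) to here, flush with the back; so the plate's inner face is free above it, from z 34 to 76. Centre of mass: about x 20, z 33 mm.
- bulb: halogen bulb lying on its side, clear glass finger on a white ceramic foot, 77 mm long, 26 mm wide; origin under its middle
- reflector: small chrome reflector cup standing mouth up, 60 mm across, 42 mm tall; origin at the centre of its underside
- fuse_tin: small round metal tin, 34 mm across, 32 mm tall, standing about 100 mm to one side (y) of the probe holder; origin at the centre of its underside
- lamp_carton: small cardboard lamp carton, 45 x 75 x 40 mm tall, behind the test box; origin at the centre of its underside
- screwdriver: screwdriver lying on the bench at the left side
- jar: closed jar, 56 mm across, 70 mm tall, towards the back of the bench; origin at the centre of its underside
- mug: blue mug, 76 mm across, 85 mm tall, at the right side; origin at the centre of its underside

How it is judged:
On the way, in this order (a step that is already met when the one before it is completed fails the run):
1. the rocker switch is flipped to off while the holder still lies (value of joint rocker above 0.2 rad and angle between probe_holder's own x axis and vertical above 1.2 rad), for 0.2 s.
2. the probe holder stands upright on its base, at rest (angle between probe_holder's own x axis and vertical below 0.08 rad and height (world z) of probe_holder below 0.008 m and linear speed of probe_holder below 0.02 m/s), for 0.3 s.
At the end, for the whole second after the job is handed in: The rocker is off (joint above 0.2 rad of 0.28), and the probe holder stands upright on the bench (within 0.08 rad, heel within 8 mm of the bench), at rest, its heel within 80 mm of where it was (all of step 2 and value of joint rocker above 0.2 rad and distance of probe_holder from where it was at the start of the episode below 0.08 m); the robot touches nothing.
It fails at once if the probe holder is lifted (its heel edge more than 20 mm off the bench) (height (world z) of probe_holder above 0.02 m).
It fails at once if a bystander (bulb, reflector, tin, carton, screwdriver, jar or mug) is displaced by more than 20 mm (distance of any of bulb, reflector, fuse_tin, lamp_carton, screwdriver, jar, mug from where it was at the start of the episode above 0.02 m).
It also fails if it takes over 48 s, if anything falls off the work surface, if the arm or the gripper's body presses on something with over 40 N, if the wrist force passes 120 N, or if a joint passes its speed limit or range.

## Working session

There is one attempt and no reset: what is moved stays moved. The work goes in short steps, Python scripts to look and compute and a tool call to move; the robot and the scene stay as the last step left them, time stands still between calls to the robot, and variables do not carry over. Pictures are saved under pics/ and viewed, at most 10 in all, crops included, and the job is handed in when it is done.

Besides the shell and the picture viewer there is one more tool, called after "Call:" as name(argument=value, ...) on one line, values as JSON. carry_out: Moves the arm, as the interface text tells. Shifts and turns lie within -1 to 1; 1 stands for 1000 mm of shift or 2 rad of turn. Its arguments: {"type":"object","properties":{"commands":{"type":"array"},"grip_force":{"type":"number"}},"required":["commands"]}

```bash
mkdir -p pics; cat > h.py <<'E'
import numpy as np, cv2
from scipy.spatial.transform import Rotation as R
from bench import manip, imaging, regions_of, place_of
def rot(q): return R.from_quat([q[1],q[2],q[3],q[0]]).as_matrix()
def ray(cam,uv):
    m=imaging.camera_model(cam);K=np.array(m["K"]);T=np.array(m["extrinsics"])
    d=T[:3,:3]@np.linalg.solve(K,[uv[0],uv[1],1.]);return T[:3,3],d/np.linalg.norm(d)
def atz(cam,uv,z):
    o,d=ray(cam,uv);return o+d*(z-o[2])/d[2]
def tri(obs):
    A=np.zeros((3,3));b=np.zeros(3);rs=[ray(*o) for o in obs]
    for o,d in rs:
        P=np.eye(3)-np.outer(d,d);A+=P;b+=P@o
    p=np.linalg.solve(A,b);return p,[np.linalg.norm((np.eye(3)-np.outer(d,d))@(p-o))*1e3 for o,d in rs]
def save(cam,name):
    im=imaging.camera(cam);cv2.imwrite(f"pics/{name}.png",im[:,:,::-1]);return im
E
python3 - <<'E'
from h import *
np.set_printoptions(precision=4,suppress=True)
s=manip.get_state();print(s["t"],s["tool_pos"],s["tcp_rot"],s["joints"])
for c in("scene","top"):save(c,c+"0")
Z=dict(switch_pivot=.081,rocker_press=.096,probe_holder=0,holder_plate=.076,holder_column=.017,fuse_tin=0,test_box=0,bulb=0,reflector=0,lamp_carton=0,jar=0,mug=0)
for n,z in Z.items():
    o=[]
    for c in("scene","top"):
        r=place_of(c,n)
        if r:o.append((c,r[0]["uv"]));print(n,c,round(r[0]["conf"],2),np.round(r[0]["uv"]),atz(c,r[0]["uv"],z))
    if len(o)==2:print("   tri",*tri(o))
print(manip.get_state()["t"])
E
```

```text
0.0 [ 0.2643 -0.566   0.4038] [-0.0011  0.9762  0.2166 -0.    ] [-1.3125  0.5285  1.4339 -0.      1.1814 -0.1785]
switch_pivot scene 0.91 [355. 216.] [0.5436 0.1446 0.081 ]
switch_pivot top 0.59 [254. 257.] [0.5522 0.1504 0.081 ]
   tri [0.5492 0.1457 0.0857] [np.float64(4.796623328896426), np.float64(4.796623328896356)]
rocker_press scene 0.78 [364. 218.] [0.5738 0.146  0.096 ]
rocker_press top 0.61 [254. 243.] [0.5797 0.1508 0.096 ]
   tri [0.5774 0.1474 0.0988] [np.float64(3.59183135552861), np.float64(3.5918313555285484)]
probe_holder scene 0.73 [252. 323.] [ 0.5902 -0.1889  0.    ]
probe_holder top 0.83 [405. 247.] [ 0.5859 -0.1822  0.    ]
   tri [ 0.5857 -0.185  -0.0087] [np.float64(1.5434191311929282), np.float64(1.5434191311930334)]
holder_plate scene 0.85 [245. 307.] [ 0.5949 -0.1992  0.076 ]
holder_plate top 0.68 [420. 238.] [ 0.5992 -0.2031  0.076 ]
   tri [ 0.5988 -0.2015  0.0822] [np.float64(0.42833178015699724), np.float64(0.42833178015683393)]
holder_column scene 0.65 [250. 354.] [ 0.6608 -0.2387  0.017 ]
holder_column top 0.81 [434. 213.] [ 0.6618 -0.2462  0.017 ]
  
[... 836 characters left out ...]
.7199 -0.0115 -0.0021] [np.float64(1.7218805294370725), np.float64(1.7218805294371413)]
lamp_carton scene 0.74 [414. 253.] [0.6676 0.2259 0.    ]
lamp_carton top 0.55 [229. 209.] [0.6666 0.2235 0.    ]
   tri [0.6673 0.2245 0.0003] [np.float64(1.21095826713247), np.float64(1.2109582671325383)]
jar scene 0.59 [328. 357.] [ 0.7594 -0.1127  0.    ]
jar top 0.92 [378. 170.] [ 0.7639 -0.1194  0.    ]
   tri [ 0.7627 -0.1172  0.0088] [np.float64(1.4417679935553176), np.float64(1.4417679935552006)]
mug scene 0.78 [146. 414.] [ 0.6359 -0.464   0.    ]
mug top 0.63 [523. 225.] [ 0.64   -0.4547  0.    ]
   tri [ 0.6379 -0.4601 -0.0022] [np.float64(4.827892813617853), np.float64(4.827892813617633)]
1.3
```

View pics/scene0.png

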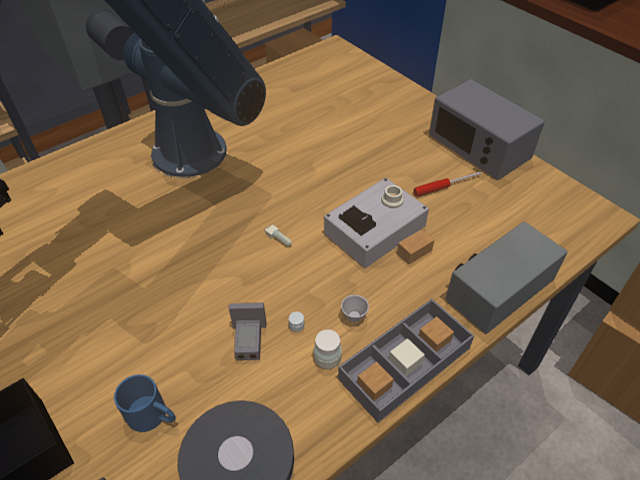

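View pics/top0.png

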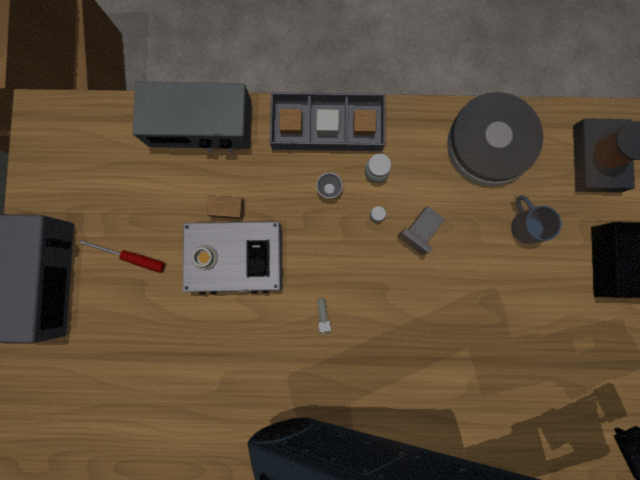

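The scene view shows the holder lying at about (248,330), with its plate towards the robot. The tin is at (296,320) and the rocker at (357,219). The top view agrees: the rocker is at (258,258) with its white bar to the rear at (258,243), and the holder is at (420,232). The estimates fit, so I'll go to the switch with the gripper shut.

Call:
carry_out(commands=[0.03,-0.026,0,0,0,0.0436,1,0.06,-0.052,0,0,0,0.0872,1,0.09,-0.079,0,0,0,0.1308,1,0.12,-0.105,0,0,0,0.1744,1,0.15,-0.132,0,0,0,0.218,1], grip_force=20)

```text
t: 1.72
tool_pos: [0.3449, -0.3817, 0.4049]
tcp_rot: [0.0, 1.0, -0.002, 0.0]
contact_force: [0.3, 0.1, 0.8]
width: 0.706
grasp_force: 0.0
```

Call:
carry_out(commands=[0.016,-0.035,0,0,0,0,1,0.032,-0.07,0,0,0,0,1,0.048,-0.106,0,0,0,0,1,0.064,-0.142,0,0,0,0,1,0.078,-0.177,0,0,0,0,1])

```text
t: 2.13
tool_pos: [0.4229, -0.2044, 0.405]
tcp_rot: [0.0, 1.0, 0.0, 0.0]
contact_force: [-0.3, -0.7, -0.6]
width: 0.324
grasp_force: 0.0
```

Call:
carry_out(commands=[0.016,-0.035,0,0,0,0,1,0.032,-0.07,0,0,0,0,1,0.048,-0.106,0,0,0,0,1,0.064,-0.142,0,0,0,0,1,0.078,-0.177,0,0,0,0,1])

```text
t: 2.55
tool_pos: [0.5009, -0.0271, 0.4051]
tcp_rot: [0.0, 1.0, 0.001, 0.001]
contact_force: [0.8, -0.4, -0.9]
width: 0.022
grasp_force: 0.0
```

Call:
carry_out(commands=[0,-0.035,0,0,0,0,1,0,-0.07,0,0,0,0,1,0,-0.1,0,0,0,0,1,0,-0.12,0,0,0,0,1,0,-0.12,0,0,0,0,1])

```text
t: 2.97
tool_pos: [0.4996, 0.0942, 0.4049]
tcp_rot: [-0.001, 1.0, 0.003, 0.0]
contact_force: [1.2, -0.3, 1.0]
width: 0.006
grasp_force: 0.0
```

```bash
cat >> h.py <<'E'
def wray(uv,s):
    m=imaging.camera_model("wrist");K=np.array(m["K"]);M=np.array(m["mount"])
    a=np.array([(uv[0]-K[0,2])/K[0,0],(uv[1]-K[1,2])/K[1,1]]);r=np.hypot(*a)
    d=np.array([*(a/r*np.sin(r)),np.cos(r)]) if r>1e-9 else np.array([0,0,1.])
    T=np.eye(4);T[:3,:3]=rot(s["tcp_rot"]);T[:3,3]=s["tool_pos"];T=T@M
    return T[:3,3],T[:3,:3]@d
def wz(uv,s,z):
    o,d=wray(uv,s);return o+d*(z-o[2])/d[2]
E
python3 - <<'E'
from h import *
np.set_printoptions(precision=4,suppress=True)
s=manip.get_state();save("wrist","w1");print(s["tool_pos"])
for n,z in dict(switch_pivot=.081,rocker_press=.096,test_box=0,lamp_carton=0).items():
    for r in place_of("wrist",n)[:1]:print(n,r["conf"],r["uv"],wz(r["uv"],s,z))
E
```

```text
[0.4996 0.0942 0.4049]
switch_pivot 0.88 [261.4, 171.3] [0.5486 0.1429 0.081 ]
rocker_press 0.96 [254.6, 145.9] [0.5703 0.1455 0.096 ]
test_box 0.9 [216.8, 158.1] [0.5548 0.2037 0.    ]
lamp_carton 0.97 [192.2, 55.7] [0.6675 0.23   0.    ]
```

View pics/w1.png

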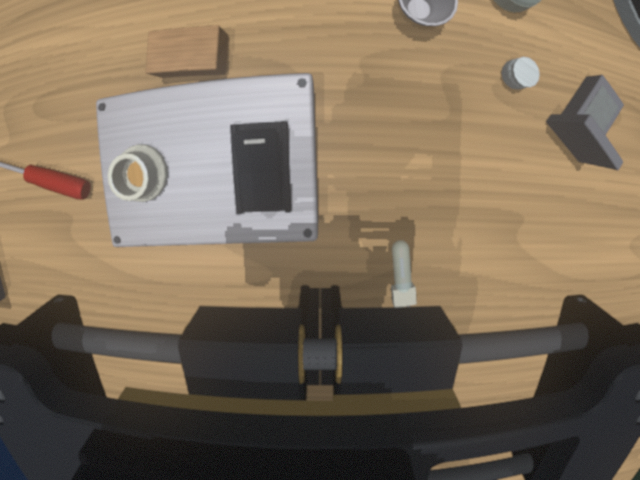

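The wrist view shows the rocker at (262,167) with its raised rear bar at (254,141), and the carton clear at (190,50). I'll aim at (0.576, 0.1465).

Call:
carry_out(commands=[0.03,-0.02,0,0,0,0,1,0.06,-0.04,0,0,0,0,1,0.0765,-0.052,0.03,0,0,0,1,0.0765,-0.052,0.07,0,0,0,1,0.0765,-0.052,0.105,0,0,0,1])

```text
t: 3.63
tool_pos: [0.5781, 0.1421, 0.2988]
tcp_rot: [-0.0, 1.0, -0.0, 0.002]
contact_force: [-0.7, -0.9, -1.0]
width: 0.004
grasp_force: 0.0
```

Call:
carry_out(commands=[0,0,0.007,0,0,0,1,0,0,0.014,0,0,0,1,0,0,0.02,0,0,0,1,0,0,0.026,0,0,0,1,0,0,0.026,0,0,0,1])

```text
t: 4.05
tool_pos: [0.5778, 0.1425, 0.2752]
tcp_rot: [-0.0, 1.0, -0.0, 0.002]
contact_force: [0.3, 0.6, 0.7]
width: 0.002
grasp_force: 0.0
```

Call:
carry_out(commands=[0,-0.003,0.002,0,0,0,1,0,-0.003,0.005,0,0,0,1,0,-0.003,0.008,0,0,0,1,0,-0.003,0.01,0,0,0,1,0,-0.003,0.01,0,0,0,1])

```text
t: 4.47
tool_pos: [0.5779, 0.1462, 0.2661]
tcp_rot: [-0.0, 1.0, 0.001, 0.003]
contact_force: [2.0, 0.1, 10.9]
width: 0.01
grasp_force: 5.6
```

Call:
carry_out(commands=[0,0,0.001,0,0,0,1,0,0,0.002,0,0,0,1,0,0,0.003,0,0,0,1,0,0,0.003,0,0,0,1,0,0,0.003,0,0,0,1])

```text
t: 4.88
tool_pos: [0.5779, 0.1463, 0.2657]
tcp_rot: [-0.0, 1.0, 0.001, 0.003]
contact_force: [-1.8, -0.8, 25.0]
width: 0.006
grasp_force: 12.6
```

The reaction rose to 25 N with no further travel and the tip stayed at about 84 mm, so the rocker is at its stop. I'll retract and move to a point short of the holder for a closer look.

Call:
carry_out(commands=[0,0,-0.03,0,0,0,1,0,0,-0.07,0,0,0,1,0,0,-0.11,0,0,0,1,-0.02,0.03,-0.13,0,0,0,1,-0.04,0.06,-0.14,0,0,0,1])

```text
t: 5.3
tool_pos: [0.5369, 0.0867, 0.4041]
tcp_rot: [-0.0, 1.0, 0.002, 0.003]
contact_force: [0.2, -0.0, -0.1]
width: 0.006
grasp_force: 0.0
```

Call:
carry_out(commands=[-0.01,0.038,0,0,0,0.06,1,-0.02,0.076,0,0,0,0.12,1,-0.03,0.114,0,0,0,0.18,1,-0.04,0.152,0,0,0,0.24,1,-0.04,0.19,0,0,0,0.3,1])

```text
t: 5.72
tool_pos: [0.494, -0.1045, 0.4002]
tcp_rot: [-0.001, 0.955, -0.298, -0.003]
contact_force: [-0.2, 0.4, -1.5]
width: 0.005
grasp_force: 0.0
```

```bash
python3 - <<'E'
from h import *
np.set_printoptions(precision=4,suppress=True)
s=manip.get_state();save("wrist","w2");s2=manip.get_state();print(s["t"],s["tool_pos"],s2["tool_pos"],s["tcp_rot"])
s=s2;save("wrist","w2")
for n,z in dict(probe_holder=0,holder_plate=.076,holder_column=.017,fuse_tin=0,rocker_press=.083,switch_pivot=.081).items():
    for r in place_of("wrist",n)[:1]:print(n,r["conf"],r["uv"],wz(r["uv"],s,z))
imaging.camera("scene");imaging.camera("top")
o={n:[(c,place_of(c,n)[0]["uv"]) for c in("scene","top")] for n in("rocker_press","holder_plate","probe_holder","holder_column")}
for n in o:print(n,*tri(o[n]))
im=save("scene","s2");cv2.imwrite("pics/s2c.png",cv2.resize(im[170:260,310:430,::-1],None,fx=5,fy=5,interpolation=cv2.INTER_CUBIC))
E
```

```text
5.7167 [ 0.494  -0.1045  0.4002] [ 0.4961 -0.1111  0.4006] [-0.0005  0.9546 -0.2978 -0.0027]
probe_holder 0.88 [332.5, 92.3] [ 0.5878 -0.1934  0.    ]
holder_plate 0.77 [334.2, 68.9] [ 0.5981 -0.199   0.076 ]
holder_column 0.88 [334.3, 0.8] [ 0.6632 -0.2481  0.017 ]
fuse_tin 0.58 [232.2, 78.6] [ 0.6605 -0.12    0.    ]
rocker_press 0.78 [78.2, 307.5] [0.5759 0.1435 0.083 ]
switch_pivot 0.56 [91.8, 324.3] [0.5526 0.1458 0.081 ]Traceback (most recent call last):
  File "<stdin>", line 8, in <module>
IndexError: list index out of range
```

View pics/w2.png

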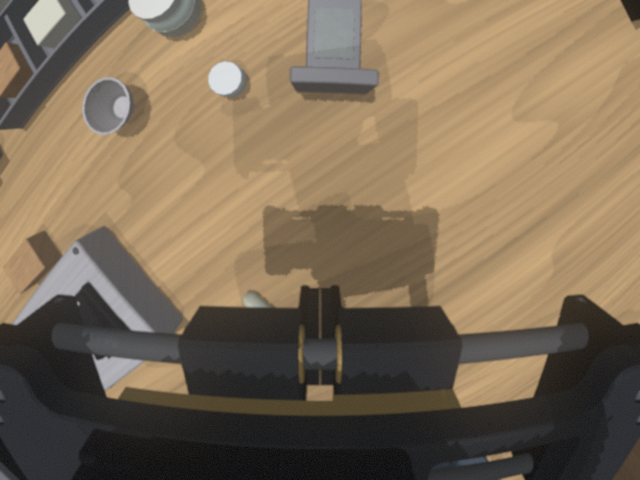

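The wrist view shows the holder in line with the tool's x axis: its plate's top edge is at (334,78), with the column going up the picture behind it. The tin is clear at (226,78). I'll move over the column just behind the plate and check the rocker from there.

Call:
carry_out(commands=[0.03,0.003,0,0,0,0.004,1,0.065,0.006,0,0,0,0.008,1,0.1,0.01,0.03,0,0,0.012,1,0.13,0.013,0.05,0,0,0.012,1,0.154,0.015,0.07,0,0,0.012,1])

```text
t: 6.78
tool_pos: [0.6173, -0.2048, 0.3297]
tcp_rot: [0.0, 0.952, -0.307, 0.001]
contact_force: [-0.3, 0.2, 0.2]
width: 0.008
grasp_force: 0.0
```

```bash
python3 - <<'E'
from h import *
np.set_printoptions(precision=4,suppress=True)
a=save("scene","s2");b=save("top","t2");f=lambda im:cv2.resize(im[:,:,::-1],(390,390),interpolation=cv2.INTER_CUBIC)
cv2.imwrite("pics/s2c.png",np.hstack([f(a[185:265,315:395]),f(b[220:300,215:295])]))
cv2.imwrite("pics/s2d.png",cv2.resize(a[260:380,180:340,::-1],None,fx=4,fy=4,interpolation=cv2.INTER_CUBIC))
s=manip.get_state();print(s["t"],s["tool_pos"],s["tcp_rot"])
for n in("rocker_press","holder_plate","probe_holder","holder_column"):
  for c in("scene","top"):
    for r in place_of(c,n)[:1]:print(n,c,r["conf"],r["uv"],atz(c,r["uv"],dict(r=.083,h=.076,p=0)[n[0]]))
u=np.array([.809,-.588]);d=s["tool_pos"][:2]-np.array([.587,-.191]);print("along u",d@u,"lat",d@[.588,.809])
E
```

```text
6.8833 [ 0.617  -0.2053  0.3262] [-0.0002  0.9516 -0.3072 -0.0019]
rocker_press scene 0.91 [363.5, 221.3] [0.571  0.1463 0.083 ]
rocker_press top 0.66 [254.4, 242.9] [0.5819 0.1512 0.083 ]
holder_plate scene 0.59 [248.8, 306.5] [ 0.5996 -0.193   0.076 ]
holder_plate top 0.73 [229.0, 207.5] [0.6582 0.2094 0.076 ]
probe_holder scene 0.79 [252.8, 324.6] [ 0.5948 -0.1886  0.    ]
probe_holder top 0.43 [408.4, 247.3] [ 0.5844 -0.1905  0.    ]
holder_column scene 0.91 [246.2, 355.5] [ 0.6921 -0.2614  0.076 ]
along u 0.03265308940492351 lat 0.006039705536014838
```

View pics/s2c.png

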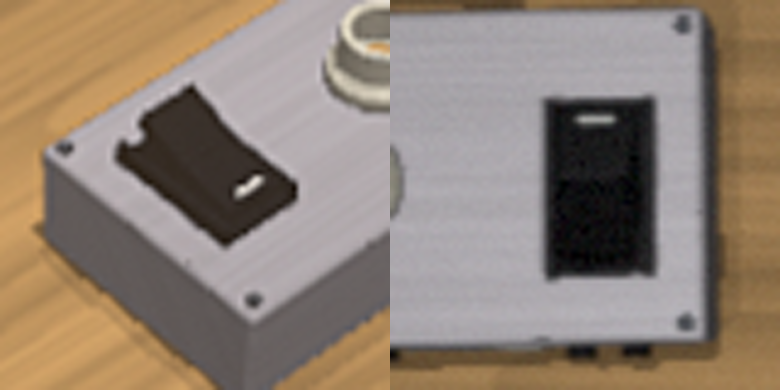

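View pics/s2d.png

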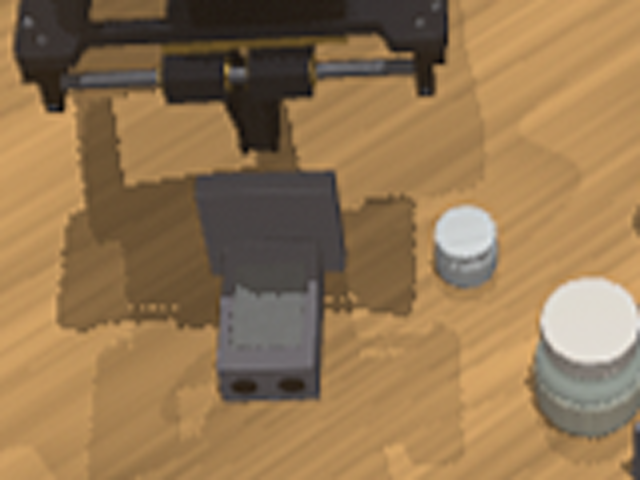

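The crops show the rocker's white-bar end pressed down. In the second crop the shut fingertips at (262,150) sit above the holder's plate, at (270,210), and the tin is clear. I'll shift 5 mm sideways and lower the tip to about 63 mm, behind the plate.

Call:
carry_out(commands=[0.003,0.005,0.01,0,0,0,1,0.003,0.005,0.03,0,0,0,1,0.003,0.005,0.05,0,0,0,1,0.003,0.005,0.07,0,0,0,1,0.003,0.005,0.08,0,0,0,1])

```text
t: 7.7
tool_pos: [0.6139, -0.209, 0.2482]
tcp_rot: [-0.0, 0.952, -0.307, -0.002]
contact_force: [-1.5, 0.4, -1.0]
width: 0.005
grasp_force: 0.0
```

```bash
python3 - <<'E'
from h import *
s=manip.get_state();a=save("scene","s3")
s=manip.get_state();print(s["t"],s["tool_pos"],s["contact_force"])
cv2.imwrite("pics/s3d.png",cv2.resize(a[260:380,180:340,::-1],None,fx=4,fy=4,interpolation=cv2.INTER_CUBIC))
u=np.array([.809,-.588]);d=s["tool_pos"][:2]-np.array([.587,-.191]);print("along u",d@u,"lat",d@[.588,.809])
E
```

```text
7.75 [ 0.6135899  -0.20876873  0.24689665] [-0.54054834  0.20283153 -0.90751729]
along u 0.03195923784679874 lat 0.0012599609391493096
```

View pics/s3d.png

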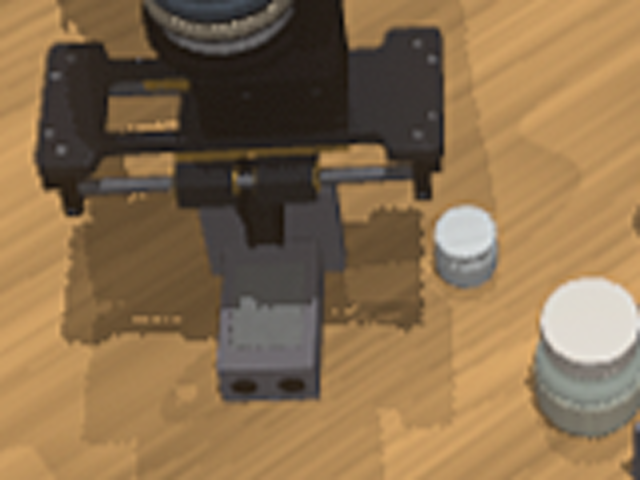

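The fingertips at (265,240) are on the column side of the plate. I'll push now.

Call:
carry_out(commands=[-0.005,0,0.002,0,0,0,1,-0.01,0,0.002,0,0,0,1,-0.015,0,0.002,0,0,0,1,-0.02,0,0.002,0,0,0,1,-0.025,0,0.002,0,0,0,1])

```text
t: 8.17
tool_pos: [0.5945, -0.1943, 0.2499]
tcp_rot: [0.0, 0.952, -0.307, 0.001]
contact_force: [0.1, -0.7, -0.3]
width: 0.006
grasp_force: 0.3
```

```bash
python3 - <<'E'
from h import *
a=save("scene","s4")
s=manip.get_state();print(s["t"],s["tool_pos"],s["contact_force"])
cv2.imwrite("pics/s4d.png",cv2.resize(a[260:380,180:340,::-1],None,fx=4,fy=4,interpolation=cv2.INTER_CUBIC))
u=np.array([.809,-.588]);d=s["tool_pos"][:2]-np.array([.587,-.191]);print("along u",d@u,"lat",d@[.588,.809])
E
```

```text
8.2167 [ 0.59356214 -0.19352511  0.24960809] [-1.09587894  0.53422043 -0.45422475]
along u 0.0067935386381668406 lat 0.0018157264768307048
```

View pics/s4d.png

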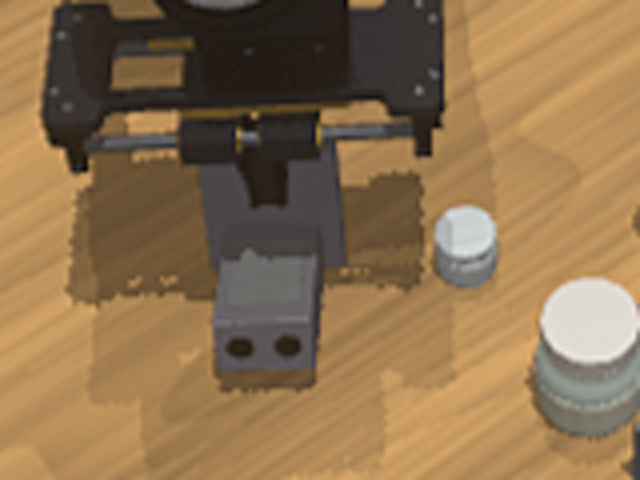

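The holder is tipping about its heel without sliding, and the column end is already raised. I'll keep pushing.

Call:
carry_out(commands=[-0.005,0,0.002,0,0,0,1,-0.01,0,0.004,0,0,0,1,-0.015,0,0.005,0,0,0,1,-0.02,0,0.005,0,0,0,1,-0.024,0,0.005,0,0,0,1])

```text
t: 8.63
tool_pos: [0.5744, -0.18, 0.2434]
tcp_rot: [-0.0, 0.952, -0.307, -0.001]
contact_force: [0.1, 0.6, 0.0]
width: 0.009
grasp_force: 0.0
```

Call:
carry_out(commands=[-0.005,0,0,0,0,0,1,-0.01,0,0,0,0,0,1,-0.015,0,0,0,0,0,1,-0.02,0,0,0,0,0,1,-0.025,0,0,0,0,0,1])

```text
t: 9.05
tool_pos: [0.5543, -0.1655, 0.2436]
tcp_rot: [-0.0, 0.952, -0.307, -0.0]
contact_force: [-0.4, 1.2, -1.3]
width: 0.005
grasp_force: 0.8
```

Call:
carry_out(commands=[-0.005,0,0,0,0,0,1,-0.01,0,0,0,0,0,1,-0.015,0,0,0,0,0,1,-0.02,0,0,0,0,0,1,-0.025,0,0,0,0,0,1])

```text
t: 9.47
tool_pos: [0.5345, -0.1513, 0.244]
tcp_rot: [0.0, 0.952, -0.307, 0.001]
contact_force: [0.2, -0.5, -0.4]
width: 0.008
grasp_force: 0.0
```

```bash
python3 - <<'E'
from h import *
a=save("scene","s5")
s=manip.get_state();print(s["t"],s["tool_pos"],s["contact_force"])
cv2.imwrite("pics/s5d.png",cv2.resize(a[260:380,180:340,::-1],None,fx=4,fy=4,interpolation=cv2.INTER_CUBIC))
u=np.array([.809,-.588]);d=s["tool_pos"][:2]-np.array([.587,-.191]);print("along u",d@u,"lat",d@[.588,.809])
E
```

```text
9.5167 [ 0.53350801 -0.15056611  0.24377878] [-1.18532293  0.99856007 -0.01735237]
along u -0.06705014646186166 lat 0.001257727953125079
```

View pics/s5d.png

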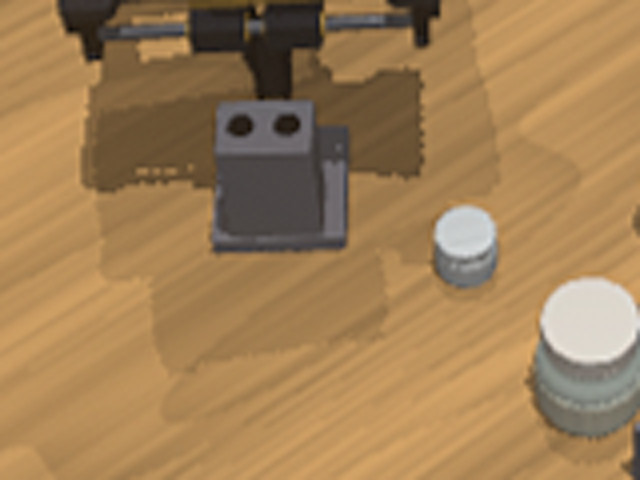

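The holder now stands upright on its base, with the column top at (265,125) and the heel edge at (280,245) of the crop, and it touches nothing. I'll back away, rise and check.

Call:
carry_out(commands=[-0.01,0,0,0,0,0,1,-0.02,0,-0.01,0,0,0,1,-0.03,0,-0.03,0,0,0,1,-0.04,0,-0.06,0,0,0,1,-0.05,0,-0.09,0,0,0,1])

```text
t: 9.93
tool_pos: [0.4929, -0.1215, 0.3338]
tcp_rot: [-0.0, 0.952, -0.307, -0.001]
contact_force: [1.2, -0.4, 0.6]
width: 0.004
grasp_force: 0.0
```

Call:
carry_out(commands=[-0.005,0,-0.01,0,0,0,1,-0.01,0,-0.02,0,0,0,1,-0.01,0,-0.02,0,0,0,1,-0.01,0,-0.02,0,0,0,1,-0.01,0,-0.02,0,0,0,1])

```text
t: 10.35
tool_pos: [0.4858, -0.1164, 0.3527]
tcp_rot: [-0.0, 0.952, -0.307, -0.001]
contact_force: [-0.2, -0.1, -0.1]
width: 0.007
grasp_force: 0.0
```

```bash
python3 - <<'E'
from h import *
np.set_printoptions(precision=4,suppress=True)
a=save("scene","s6");imaging.camera("top")
for n,z in dict(probe_holder=0,holder_column=.092,rocker_press=.083,fuse_tin=0,bulb=0).items():
  for c in("scene","top"):
    for r in place_of(c,n)[:1]:print(n,c,round(r["conf"],2),atz(c,r["uv"],z))
s=manip.get_state();print(s["t"],s["tool_pos"],s["contact_force"])
E
```

```text
probe_holder scene 0.64 [ 0.5881 -0.1877  0.    ]
probe_holder top 0.56 [ 0.5957 -0.1893  0.    ]
holder_column scene 0.87 [ 0.5714 -0.174   0.092 ]
holder_column top 0.58 [ 0.5769 -0.1859  0.092 ]
rocker_press scene 0.71 [ 0.6882 -0.462   0.083 ]
fuse_tin scene 0.48 [ 0.6474 -0.1221  0.    ]
fuse_tin top 0.71 [ 0.6569 -0.119   0.    ]
bulb scene 0.71 [ 0.4317 -0.0038  0.    ]
bulb top 0.79 [0.424 0.001 0.   ]
10.95 [ 0.4859 -0.1164  0.3537] [-0.0391 -0.8789 -0.5474]
```

View pics/s6.png

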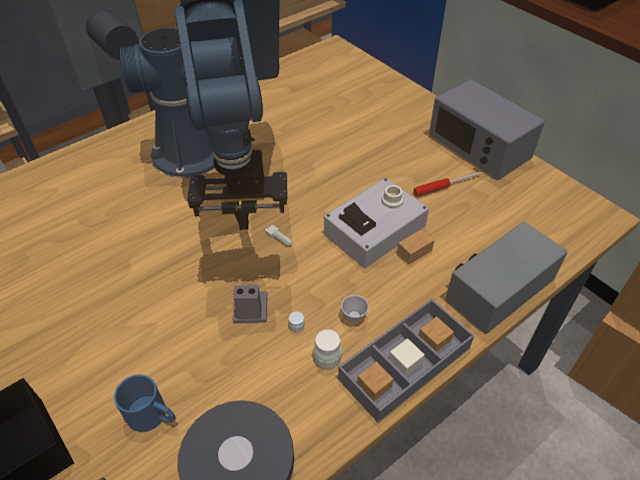

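The holder stands at (250,303) with its heel where it was. The rocker at (357,219) has its rear end down, the other things have not moved, and the gripper is clear.

```bash
python3 -c "
from bench import manip
print(manip.finish_job())"
```

```text
the job is handed in; nothing more can be done
None
```

The rocker is pressed over to off, the probe holder stands upright where it lay, nothing else on the bench appears to have moved, and the job was handed in at about 11 s; no verdict was shown.

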